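Cover the pigment jar and find the socket for its nut

ROBOT

A 6-joint arm with a two-finger parallel gripper is mounted at the origin on the work surface. World frame = base frame: x ahead of the robot, y to its left, z up, the work surface at z = 0. Lengths are in m, angles in rad, forces in N, time in s.
With the tool pointing down it reaches from about 0.35 to 0.775 m from the base axis. Payload 5.5 kg.
Tool frame: the origin (TCP) lies between the finger pads; the fingertips stand 19 mm ahead of it and the grasp point (between the pads) is the TCP; z points along the fingers, y is the line along which they close (so a half turn about z gives the same grasp; the last joint's range is limited). The gripper opens to 85 mm and grips with 20 to 120 N. Pads are 22 mm wide; open, the fingers measure 114 mm over their backs; the gripper's body (76 mm by 85 mm) begins 54 mm behind the grasp point. The pads swing forward as they close: fully open they stand 13 mm farther back than shut.
Start: joints at [1.157, 0.313, 0.046, 1.304, 0, 1.431], TCP at [0.155, 0.554, 0.25] pointing down, gripper open.
Joint ranges: [-2.76, 2.76], [-0.86, 1.69], [-1.03, 1.26], [-2.2, 2.34], [-1.47, 1.5], [-3.14, 3.14]. Speed limits (rad/s): [2.57, 2.57, 3.14, 3.14, 3.14, 3.14].

INTERFACE

Orientations are given as a unit quaternion [w, x, y, z].
In Python, from workcell import env gives the robot as it stands.
- The arm moves only by the tool carry_out, never from a script. Its argument "increments" is a list that holds one entry, the list of rows, each a list of 6 numbers: the shift along the tool's x, y, z each as a share of 50 cm, from -1 to 1, then the turn, a rotation vector about the tool's x, y, z each as a share of 2 pi rad, from -1 to 1. In form: [[[x, y, z, ax, ay, az], ...]]. A call has 1 to 5 rows; each row is the pose to reach, as a shift and turn from the pose commanded when the call began, along the tool's axes at that moment, turning the shorter way round; what a row does not reach only later rows make up. A row lasts 1/8 s, in which the tool goes at most 62.5 mm and 10.7 degrees, less where a joint would pass 70% of its speed; a pose out of reach is approached as far as the arm can. A call with a number of a shift or a turn outside -1 to 1 is refused whole. A call with a gripper value outside its range is refused whole. "jaw" is the closure, from 0 (fully open) to 1 (shut), set as the call begins (left out, the last holds). The fingers move at their own pace and stop on an object; "squeeze" is the grip in N (left out, the last holds). Time passes only in rows, so rows that repeat a pose let the fingers close. It gives the time, the measured TCP pose, the force, the opening and the grip force at its end, in the units of the state.
- env.get_state(): the state, without advancing time (a new reading comes with each control period).
- env.read_camera(name): name is "scene" or "top"; returns a dict with "frame" (420x560x3 uint8, blue, green, red), "z_map" (420x560 float32, m along the optical axis (not along the pixel's ray), 0 where there is no reading), "intrinsics" (3x3 intrinsics, pixels), "k1" (the pictures are not rectified: a ray, as slopes to the right and down, at radius r is drawn at 1 + k1 r^2 times it, then the intrinsics apply), "R" (3x3) and "t" (3): a world point X has camera coordinates R X + t. Camera axes: x right, y down, z forward; pixel columns grow to the right and rows downward; lengths in m; the calibration is good to about 2 mm. A picture is of the moment at which its call begins.
- env.hand_in(): hands the job in; it is judged then, once.
Trained networks look in the newest picture that a camera, given by its name, has taken for a name from the list of things; names that differ only in an ending like _2 or _b are one class to them, and where a whole thing is asked for, a point or a joint stands for the part that bears it (a point fixed in the world has none). Each returns a list of dicts, best first, with "score" (0 to 1); they miss things now and then, are a little off and sometimes report something else, mostly with a low value. They report only what shows in the picture. A call takes as long as a camera call. They do not tell look-alikes from the thing itself.
- env.find_in(camera, name): "position" ([x, y, z] in m, in world coordinates, good to about 4 mm: the middle of the surface that is visible of it).
The state is a dict: "clock": time; "joint_pos": joint angles; "qvel": joint speeds; "tau": joint torques, N m; "tcp_pos": TCP position; "orientation": TCP orientation; "wrist_force": force on the tool from outside, world axes, zero at the start; "ft_torque": the same for the moment, N m; "finger_gap": finger opening in m; "grip_force": force on a finger pad.
Only numpy, scipy, OpenCV 4.12 (cv2) and the standard library are available. Lean on these libraries where they do the work, as an engineer would, in place of code of your own. Each camera call takes 0.05 s, during which the arm holds its last target. There are 200 camera calls.

TASK

Set the front cover (the one lying near the jar, not the spares at the back of the bench, which stay where they are) on the grinding jar so that it sits level and fully seated on the rim, and let go of it. Then try the sockets on the cover's hex nut until you find the one that fits and goes fully home, down onto the cover; stand any that do not fit back upright on the bench. Finish still holding the right socket seated on the nut, ready to tighten it, without disturbing the other things on the bench.

Things in the scene. Friction and masses are not known exactly. Their poses are not given: they have to be found in the camera images.
- jar: The grinding jar: open round steel jar screwed to the bench, upright. Outer diameter 94 mm (foot flange 116 mm, 7 mm thick), opening 80 mm across, rim 60 mm above the bench. Origin: centre of its underside, on the bench.
- jar_rim (a point): Centre of the jar's mouth, level with its rim, 60 mm above the bench.
- cover_a: Round aluminium jar cover: spigot 76 mm wide, 8 mm deep (enters the jar's mouth, 2 mm play all round); above, a flange 100 mm wide, 6 mm thick, with a steel hex nut fixed on its centre. 0.2 kg. Grip it by the nut. Origin: centre of the spigot's underside, z up (on the bench at the start, 52 mm up when seated). The cover with x below 0.65 is the one to use; the two with x above 0.70 are spares.
- cover_a_top (a point): Centre of the flange's upper face on cover_a, at the nut's foot, 14 mm above the cover's origin. The nut's flats face the cover's x axis and every 60 degrees from there. The three covers' nuts differ: 18 to 27 mm across flats, 12 to 28 mm tall, the top 3.5 mm tapered by 1.5 mm a side as a lead-in.
- cover_b: Round aluminium jar cover: spigot 76 mm wide, 8 mm deep (enters the jar's mouth, 2 mm play all round); above, a flange 100 mm wide, 6 mm thick, with a steel hex nut fixed on its centre. 0.2 kg. Grip it by the nut. Origin: centre of the spigot's underside, z up (on the bench at the start, 52 mm up when seated). The cover with x below 0.65 is the one to use; the two with x above 0.70 are spares.
- cover_b_top (a point): Centre of the flange's upper face on cover_b, at the nut's foot, 14 mm above the cover's origin. The nut's flats face the cover's x axis and every 60 degrees from there. The three covers' nuts differ: 18 to 27 mm across flats, 12 to 28 mm tall, the top 3.5 mm tapered by 1.5 mm a side as a lead-in.
- cover_c: Round aluminium jar cover: spigot 76 mm wide, 8 mm deep (enters the jar's mouth, 2 mm play all round); above, a flange 100 mm wide, 6 mm thick, with a steel hex nut fixed on its centre. 0.2 kg. Grip it by the nut. Origin: centre of the spigot's underside, z up (on the bench at the start, 52 mm up when seated). The cover with x below 0.65 is the one to use; the two with x above 0.70 are spares.
- cover_c_top (a point): Centre of the flange's upper face on cover_c, at the nut's foot, 14 mm above the cover's origin. The nut's flats face the cover's x axis and every 60 degrees from there. The three covers' nuts differ: 18 to 27 mm across flats, 12 to 28 mm tall, the top 3.5 mm tapered by 1.5 mm a side as a lead-in.
- socket_p: Steel socket standing mouth down: body 45 mm wide, 38 mm tall, on it a square adapter 22 x 22 mm, 30 mm tall, to grip. All look alike (0.25 kg), but their hex bores differ in width and depth: each fits one cover's nut (1.2 mm play a side, 8 degrees of yaw either way); which one must be tried. Origin: centre of the mouth, z up; bore flats face its x axis and every 60 degrees from there.
- socket_p_adapter (a point): Middle of the adapter, 53 mm above the socket's origin; its faces are square to the socket's x and y. The socket that fits goes down until its mouth rests on the cover's flange. One too small stops on top of the nut, 10 mm or more higher; one too large slips over the nut but bottoms out 6 mm or more above the flange.
- socket_q: Steel socket standing mouth down: body 45 mm wide, 38 mm tall, on it a square adapter 22 x 22 mm, 30 mm tall, to grip. All look alike (0.25 kg), but their hex bores differ in width and depth: each fits one cover's nut (1.2 mm play a side, 8 degrees of yaw either way); which one must be tried. Origin: centre of the mouth, z up; bore flats face its x axis and every 60 degrees from there.
- socket_q_adapter (a point): Middle of the adapter, 53 mm above the socket's origin; its faces are square to the socket's x and y. The socket that fits goes down until its mouth rests on the cover's flange. One too small stops on top of the nut, 10 mm or more higher; one too large slips over the nut but bottoms out 6 mm or more above the flange.
- socket_r: Steel socket standing mouth down: body 45 mm wide, 38 mm tall, on it a square adapter 22 x 22 mm, 30 mm tall, to grip. All look alike (0.25 kg), but their hex bores differ in width and depth: each fits one cover's nut (1.2 mm play a side, 8 degrees of yaw either way); which one must be tried. Origin: centre of the mouth, z up; bore flats face its x axis and every 60 degrees from there.
- socket_r_adapter (a point): Middle of the adapter, 53 mm above the socket's origin; its faces are square to the socket's x and y. The socket that fits goes down until its mouth rests on the cover's flange. One too small stops on top of the nut, 10 mm or more higher; one too large slips over the nut but bottoms out 6 mm or more above the flange.
- solvent_jar: Bystander: squat clear glass jar with a green lid, 64 mm diameter, 85 mm tall. Origin: on its underside, about its middle.
- varnish_bottle: Bystander: amber glass bottle with black cap, 52 mm diameter, 110 mm tall. Origin: on its underside, about its middle.
- magnifier: Bystander: black hand magnifier lying flat, ring 72 mm across, handle along its +x. Origin: middle of the ring's underside.
- spatula: Bystander: spatula 190 mm long, lying along its x. Origin: on its underside, about its middle.
- brush: Bystander: brush 200 mm long, lying along its x. Origin: on its underside, about its middle.
- steel_bar: Bystander: steel bar 110 x 30 x 22 mm. Origin: on its underside, about its middle.
- swab_bowl: Bystander: small white bowl, 84 mm across, 35 mm tall. Origin: on its underside, about its middle.
Things that resemble listed ones, but are neither listed nor needed, are in the scene too. What is shaped like the cover_a but pink or turquoise is not meant.

How it is judged:
On the way, in this order (a step that is already met when the one before it is completed fails the run):
1. the front cover sits level and seated on the jar, let go (((horizontal distance between cover_a and jar below 0.005 m and z of cover_a_top in the frame of jar_rim between 0.0035 and 0.0085 m and angle between cover_a's own z axis and vertical below 0.04 rad and world x of each of cover_b, cover_c above 0.7 m and contact force between the fingers and cover_a below 0.2 N) or (horizontal distance between cover_b and jar below 0.005 m and z of cover_b_top in the frame of jar_rim between 0.0035 and 0.0085 m and angle between cover_b's own z axis and vertical below 0.04 rad and world x of each of cover_a, cover_c above 0.7 m and contact force between the fingers and cover_b below 0.2 N) or (horizontal distance between cover_c and jar below 0.005 m and z of cover_c_top in the frame of jar_rim between 0.0035 and 0.0085 m and angle between cover_c's own z axis and vertical below 0.04 rad and world x of each of cover_a, cover_b above 0.7 m and contact force between the fingers and cover_c below 0.2 N))), for 0.2 s.
2. the socket that fits is fully home on the cover's nut, held by the fingers (((horizontal distance between cover_a and jar below 0.005 m and z of cover_a_top in the frame of jar_rim between 0.0035 and 0.0085 m and angle between cover_a's own z axis and vertical below 0.04 rad and world x of each of cover_b, cover_c above 0.7 m and horizontal distance between socket_p and cover_a_top below 0.0035 m and z of socket_p in the frame of cover_a_top between -0.003 and 0.003 m and angle between socket_p's own z axis and vertical below 0.06 rad and contact force between the fingers and socket_p above 3 N and linear speed of socket_p below 0.02 m/s) or (horizontal distance between cover_b and jar below 0.005 m and z of cover_b_top in the frame of jar_rim between 0.0035 and 0.0085 m and angle between cover_b's own z axis and vertical below 0.04 rad and world x of each of cover_a, cover_c above 0.7 m and horizontal distance between socket_q and cover_b_top below 0.0035 m and z of socket_q in the frame of cover_b_top between -0.003 and 0.003 m and angle between socket_q's own z axis and vertical below 0.06 rad and contact force between the fingers and socket_q above 3 N and linear speed of socket_q below 0.02 m/s) or (horizontal distance between cover_c and jar below 0.005 m and z of cover_c_top in the frame of jar_rim between 0.0035 and 0.0085 m and angle between cover_c's own z axis and vertical below 0.04 rad and world x of each of cover_a, cover_b above 0.7 m and horizontal distance between socket_r and cover_c_top below 0.0035 m and z of socket_r in the frame of cover_c_top between -0.003 and 0.003 m and angle between socket_r's own z axis and vertical below 0.06 rad and contact force between the fingers and socket_r above 3 N and linear speed of socket_r below 0.02 m/s))), for 0.3 s.
At the end, for the whole second after the job is handed in: Front cover on the jar: centred within 5 mm, down on the rim within 2.5 mm, tilt < 0.04 rad; spares still at the back. Fitting socket gripped (> 3 N) and still, mouth within 3 mm of the flange, centred within 3.5 mm, tilt < 0.06 rad. Both other sockets upright on the bench (((horizontal distance between cover_a and jar below 0.005 m and z of cover_a_top in the frame of jar_rim between 0.0035 and 0.0085 m and angle between cover_a's own z axis and vertical below 0.04 rad and world x of each of cover_b, cover_c above 0.7 m and horizontal distance between socket_p and cover_a_top below 0.0035 m and z of socket_p in the frame of cover_a_top between -0.003 and 0.003 m and angle between socket_p's own z axis and vertical below 0.06 rad and contact force between the fingers and socket_p above 3 N and linear speed of socket_p below 0.02 m/s and height (world z) of each of socket_q, socket_r below 0.006 m and angle between each of socket_q, socket_r's own z axis and vertical below 0.08 rad) or (horizontal distance between cover_b and jar below 0.005 m and z of cover_b_top in the frame of jar_rim between 0.0035 and 0.0085 m and angle between cover_b's own z axis and vertical below 0.04 rad and world x of each of cover_a, cover_c above 0.7 m and horizontal distance between socket_q and cover_b_top below 0.0035 m and z of socket_q in the frame of cover_b_top between -0.003 and 0.003 m and angle between socket_q's own z axis and vertical below 0.06 rad and contact force between the fingers and socket_q above 3 N and linear speed of socket_q below 0.02 m/s and height (world z) of each of socket_p, socket_r below 0.006 m and angle between each of socket_p, socket_r's own z axis and vertical below 0.08 rad) or (horizontal distance between cover_c and jar below 0.005 m and z of cover_c_top in the frame of jar_rim between 0.0035 and 0.0085 m and angle between cover_c's own z axis and vertical below 0.04 rad and world x of each of cover_a, cover_b above 0.7 m and horizontal distance between socket_r and cover_c_top below 0.0035 m and z of socket_r in the frame of cover_c_top between -0.003 and 0.003 m and angle between socket_r's own z axis and vertical below 0.06 rad and contact force between the fingers and socket_r above 3 N and linear speed of socket_r below 0.02 m/s and height (world z) of each of socket_p, socket_q below 0.006 m and angle between each of socket_p, socket_q's own z axis and vertical below 0.08 rad))); the arm keeps its last pose, push and grip.
It fails at once if a bystander is disturbed (moved more than 25 mm) (distance of any of solvent_jar, varnish_bottle, magnifier, spatula, brush, steel_bar, swab_bowl from where it was at the start of the episode above 0.025 m).
It fails at once if a spare cover at the back is moved (more than 20 mm) ((distance of cover_a from where it was at the start of the episode above 0.02 m and world x of cover_a above 0.69 m) or (distance of cover_b from where it was at the start of the episode above 0.02 m and world x of cover_b above 0.69 m) or (distance of cover_c from where it was at the start of the episode above 0.02 m and world x of cover_c above 0.69 m)).
It also fails if it takes over 72 s, if anything falls off the work surface, if the arm or the gripper's body presses on something with over 40 N, if the wrist force passes 120 N, or if a joint passes its speed limit or range.

## Working session

There is one attempt and no reset: what is moved stays moved. The work goes in short steps, Python scripts to look and compute and a tool call to move; the robot and the scene stay as the last step left them, time stands still between calls to the robot, and variables do not carry over. Pictures are saved under pics/ and viewed, at most 10 in all, crops included, and the job is handed in when it is done.

Besides the shell and the picture viewer there is one more tool, called by a JSON object that holds its "op" and its "data", one argument or row to a line. carry_out: Moves the arm, as the interface text tells. Its arguments: {"type":"object","properties":{"increments":{"type":"array","items":{"type":"array","items":{"type":"array","items":{"type":"number","minimum":-1,"maximum":1}}}},"jaw":{"type":"number"},"squeeze":{"type":"number"}},"required":["increments"]}

```bash
mkdir -p pics; cat > h.py <<'E'
import numpy as np, cv2
from workcell import env
def cloud(c):
    K=c['intrinsics'];h,w=c['z_map'].shape
    u,v=np.meshgrid(np.arange(w,dtype=float),np.arange(h,dtype=float))
    k=c['k1'];d=np.array([k,0,0,0,0],float)
    n=cv2.undistortPoints(np.stack([u.ravel(),v.ravel()],1)[:,None],K,d)[:,0].reshape(h,w,2)
    z=c['z_map'].astype(float)
    P=np.stack([n[...,0]*z,n[...,1]*z,z],-1)
    W=(P-c['t'])@c['R']
    W[z==0]=np.nan
    return W
def pix(c,X):
    p=cv2.projectPoints(np.array([X],float),cv2.Rodrigues(np.array(c['R'],float))[0],np.array(c['t'],float),c['intrinsics'],np.array([c['k1'],0,0,0,0],float))[0]
    return p.ravel().round().astype(int)
E
python3 - <<'E'
from h import *
print(env.get_state())
for n in ('scene','top'):
    c=env.read_camera(n);cv2.imwrite(f'pics/{n}0.png',c['frame']);np.savez(f'{n}0.npz',**c)
    print(n,'cam at',-(c['R'].T@c['t']),'axis',c['R'][2])
    for k in ['jar','cover_a','socket_p','solvent_jar','varnish_bottle','magnifier','spatula','brush','steel_bar','swab_bowl']:
        for d in env.find_in(n,k): print(k,np.round(d['position'],3),round(d['score'],2),pix(c,d['position']))
E
```

```text
{'clock': 0.0, 'joint_pos': array([1.15740282e+00, 3.13975183e-01, 4.49907963e-02, 1.30362371e+00,
       3.19020285e-06, 1.43117317e+00]), 'qvel': array([-1.13406993e-03, -8.84342347e-05, -2.45696552e-03, -4.76678379e-04,
       -5.40550275e-04,  3.24294376e-04]), 'tau': array([-8.36770305e-04, -4.80623996e+01,  2.98533332e+01,  1.95038854e-02,
       -3.67490766e-04, -8.04715398e-06]), 'tcp_pos': array([0.15528486, 0.55313503, 0.24942804]), 'orientation': array([-2.48840014e-04,  1.36458037e-01,  9.90645438e-01, -8.71040658e-04]), 'wrist_force': array([-0.19691831,  0.26210071,  0.11626647]), 'ft_torque': array([-0.03194104, -0.05147047,  0.0325434 ]), 'grip_force': 0.0, 'finger_gap': 0.08540922364611787}
scene cam at [0.90885007 0.66086513 1.05773316] axis [-0.31144299 -0.54016841 -0.78180646]
jar [ 0.502 -0.036  0.025] 0.56 [278 212]
jar [ 0.752 -0.184  0.01 ] 0.17 [180 214]
cover_a [ 0.39  -0.472  0.014] 0.73 [244 118]
cover_a [ 0.517 -0.282  0.009] 0.71 [236 165]
cover_a [ 0.321 -0.323  0.011] 0.7 [282 137]
cover_a [0.756 0.017 0.017] 0.64 [207 265]
cover_a [ 0.752 -0.181  0.01
[... 1088 characters left out ...]
.015] 0.73 [248 277]
cover_a [ 0.309 -0.33   0.014] 0.68 [383 283]
cover_a [ 0.509 -0.291  0.014] 0.65 [365 223]
cover_a [ 0.377 -0.48   0.016] 0.57 [427 260]
cover_a [0.464 0.191 0.04 ] 0.16 [219 242]
socket_p [0.549 0.37  0.036] 0.67 [164 220]
socket_p [0.458 0.188 0.04 ] 0.53 [220 244]
socket_p [0.634 0.177 0.041] 0.45 [222 191]
solvent_jar [ 0.703 -0.35   0.084] 0.57 [382 159]
varnish_bottle [0.732 0.147 0.072] 0.65 [229 160]
magnifier [0.718 0.296 0.01 ] 0.86 [188 171]
spatula [ 0.471 -0.166  0.003] 0.87 [328 236]
spatula [ 0.51  -0.29   0.013] 0.5 [365 223]
brush [0.46  0.257 0.014] 0.84 [200 246]
steel_bar [0.632 0.442 0.023] 0.63 [144 197]
swab_bowl [0.42  0.479 0.018] 0.75 [132 261]
```

View pics/top0.png

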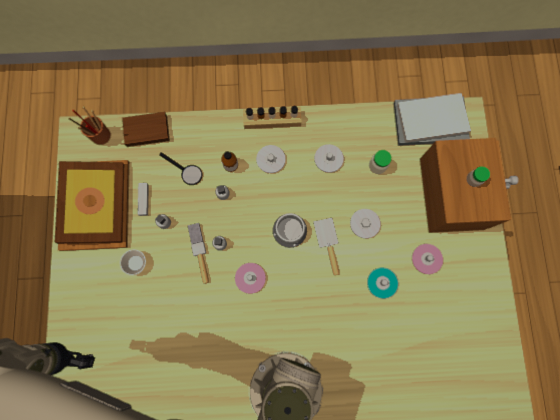

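View pics/scene0.png

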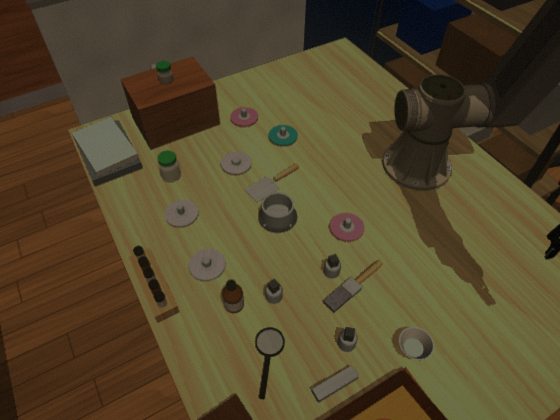

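The top view shows these look-alikes of the front cover:
- pink at (250,278) and (427,259)
- turquoise at (383,283)
- grey spares at (271,159) and (329,158)
- grey cover at (365,223), at x≈0.51, near the jar at (290,231)

By the description, the grey one at (365,223) is the one to use. The sockets are at (222,191), (163,221) and (220,242). In the scene view the same cover is at (236,163) and the jar at (277,212).

```bash
python3 - <<'E'
from h import *
from scipy.optimize import least_squares
T={'cover':(.512,-.287),'jar':(.5,-.04),'s1':(.464,.192),'s2':(.64,.182),'s3':(.552,.378)}
rows=[]
for n in ('top','scene'):
    c=dict(np.load(n+'0.npz'));c['k1']=float(c['k1']);W=cloud(c);ims=[]
    for k,(x,y) in T.items():
        D=np.hypot(W[...,0]-x,W[...,1]-y)
        def S(r,a,b): m=(D<r)&(W[...,2]>a)&(W[...,2]<b); return W[m]
        if k=='cover':
            p=S(.07,.009,.02); q=S(.02,.022,.06)
        elif k=='jar': p=S(.065,.053,.067); q=p
        else: p=S(.035,.06,.08); q=p
        mid=lambda p:(p.min(0)+p.max(0))/2
        print(n,k,len(p),'mean',p.mean(0).round(4),'mid',mid(p).round(4),'zmax',p[:,2].max().round(3))
        if k in('cover','jar') and len(p)>10:
            h=cv2.minEnclosingCircle(p[:,:2].astype(np.float32)*1000); print('   circ',h)
            if k=='cover' and len(q): print('   nut',len(q),q.mean(0).round(4),np.percentile(q[:,2],[50,90,100]).round(4))
        if k[0]=='s': 
            print('   rect',cv2.minAreaRect(p[:,:2].astype(np.float32)*1000))
        u,v=pix(c,[x,y,.03]);f=c['frame'][v-20:v+20,u-20:u+20]
        ims.append(cv2.resize(f,(160,160),interpolation=cv2.INTER_CUBIC))
    rows.append(np.hstack(ims))
cv2.imwrite('pics/crop.png',np.vstack(rows))
E
```

```text
top cover 573 mean [ 0.5085 -0.2896  0.0145] mid [ 0.5104 -0.2885  0.0144] zmax 0.02
   circ ((512.3778686523438, -276.46002197265625), 64.07421875)
   nut 53 [ 0.5079 -0.2896  0.0272] [0.0272 0.0307 0.0337]
top jar 170 mean [ 0.4994 -0.0387  0.0598] mid [ 0.4991 -0.0401  0.0597] zmax 0.066
   circ ((499.04095458984375, -39.182552337646484), 47.078819274902344)
top s1 52 mean [0.4654 0.1932 0.0671] mid [0.4656 0.1929 0.0677] zmax 0.075
   rect ((465.6696472167969, 193.5820770263672), (22.502187728881836, 22.47252082824707), 83.02875518798828)
top s2 49 mean [0.6365 0.1797 0.0678] mid [0.6372 0.1796 0.0678] zmax 0.075
   rect ((637.3159790039062, 180.3551483154297), (23.123558044433594, 21.906417846679688), 11.077146530151367)
top s3 50 mean [0.5468 0.3775 0.0688] mid [0.548  0.3784 0.069 ] zmax 0.078
   rect ((547.518798828125, 378.6411437988281), (22.491275787353516, 20.896839141845703), 50.74507141113281)
scene cover 499 mean [ 0.5152 -0.2873  0.0136] mid [ 0.5154 -0.2896  0.0144] zmax 0.02
   circ ((513.23681640625, -289.57415771484375), 54.14586639404297)
   nut 41 [ 0.5138 -0.2895  0.0256] [0.0258 0.0281 0.029 ]
scene jar 236 mean [ 0.5052 -0.0371  0.0582] mid [ 0.5047 -0.0395  0.0589] zmax 0.065
   circ ((505.4013671875, -38.42982482910156), 48.63178253173828)
scene s1 81 mean [0.4704 0.1941 0.0683] mid [0.4696 0.193  0.0669] zmax 0.074
   rect ((469.4957580566406, 192.22488403320312), (23.845535278320312, 22.7136173248291), 79.90443420410156)
scene s2 90 mean [0.6413 0.1811 0.068 ] mid [0.6406 0.1797 0.067 ] zmax 0.074
   rect ((641.1974487304688, 178.7906951904297), (23.36690330505371, 24.577051162719727), 11.038769721984863)
scene s3 101 mean [0.5516 0.3799 0.0679] mid [0.5507 0.3796 0.0676] zmax 0.075
   rect ((550.9924926757812, 378.7928466796875), (23.453006744384766, 21.371694564819336), 54.50277328491211)
```

View pics/crop.png

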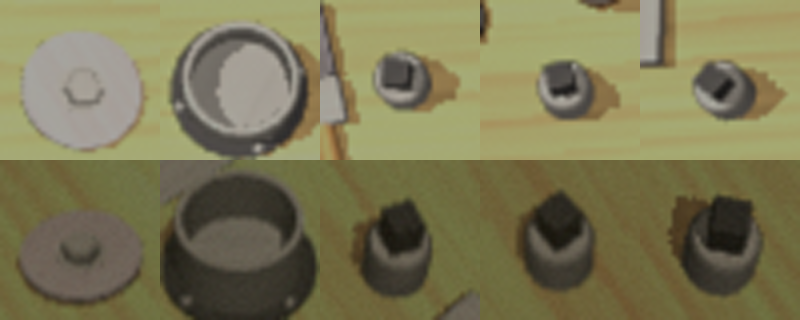

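The crop confirms the grey disc with the hex nut (tile pixel 83,90) is the front cover. It also shows the empty jar, and three standing sockets with adapters at yaws of about -9°, 11° and 52°.

```bash
cat > plan.py <<'E'
# usage: plan.py "x y z yawdeg" ...  prints the row for each successive call, from the measured pose
import sys; from h import env,np
s=env.get_state();w,x,y,z=s['orientation']
p=s['tcp_pos'];yaw=np.degrees(np.arctan2(1-2*(x*x+z*z),2*(x*y-w*z)))
print('t',round(s['clock'],2),'now',p.round(4),'yaw',round(yaw,2),'gap',round(s['finger_gap'],4),'F',s['wrist_force'].round(1),'tilt',np.round([2*(x*z-w*y),2*(y*z+w*x)],4))
for a in sys.argv[1:]:
    q=np.array(list(map(float,a.split())));r=np.radians(yaw);d=q[:3]-p
    tx=-np.sin(r)*d[0]+np.cos(r)*d[1];ty=np.cos(r)*d[0]+np.sin(r)*d[1]
    dy=(yaw-q[3]+180)%360-180
    print(a,'->',np.round([tx/.5,ty/.5,-d[2]/.5,0,0,dy/360],4).tolist(),'rows>=',int(np.ceil(max(np.linalg.norm(d)/.0625,abs(dy)/10.7))))
    p=q[:3];yaw=q[3]
E
python3 plan.py ".36 .34 .25 50" ".47 .06 .25 25" ".511 -.2 .2 0" ".5115 -.2895 .12 0"  ".5115 -.2895 .037 0"
```

```text
t 1.1 now [0.1555 0.5536 0.2503] yaw 74.31 gap 0.0854 F [ 0.  -0.4  0.3] tilt [0.     0.0001]
.36 .34 .25 50 -> [-0.5093, -0.3007, 0.0006, 0.0, 0.0, 0.0675] rows>= 5
.47 .06 .25 25 -> [-0.5285, -0.2876, -0.0, 0.0, 0.0, 0.0694] rows>= 5
.511 -.2 .2 0 -> [-0.5059, -0.1454, 0.1, 0.0, 0.0, 0.0694] rows>= 5
.5115 -.2895 .12 0 -> [-0.179, 0.001, 0.16, 0.0, 0.0, 0.0] rows>= 2
.5115 -.2895 .037 0 -> [0.0, 0.0, 0.166, 0.0, 0.0, 0.0] rows>= 2
```

{"op": "carry_out", "data": {
  "increments": [
    [[-0.509,-0.301,0,0,0,0.0675],[-0.509,-0.301,0,0,0,0.0675],[-0.509,-0.301,0,0,0,0.0675],[-0.509,-0.301,0,0,0,0.0675],[-0.509,-0.301,0,0,0,0.0675]]
  ],
  "jaw": 0,
  "squeeze": 40
}}

```text
clock: 1.72
tcp_pos: [0.3613, 0.3381, 0.2505]
orientation: [0.0, 0.343, 0.939, 0.0]
wrist_force: [0.3, 0.8, 0.1]
finger_gap: 0.0852
grip_force: 0.0
```

{"op": "carry_out", "data": {
  "increments": [
    [[-0.528,-0.288,0,0,0,0.0694],[-0.528,-0.288,0,0,0,0.0694],[-0.528,-0.288,0,0,0,0.0694],[-0.528,-0.288,0,0,0,0.0694],[-0.528,-0.288,0,0,0,0.0694]]
  ]
}}

```text
clock: 2.35
tcp_pos: [0.4702, 0.0576, 0.2506]
orientation: [0.0, 0.538, 0.843, 0.0]
wrist_force: [-0.3, 0.5, 0.1]
finger_gap: 0.0858
grip_force: 0.0
```

{"op": "carry_out", "data": {
  "increments": [
    [[-0.506,-0.145,0.1,0,0,0.0694],[-0.506,-0.145,0.1,0,0,0.0694],[-0.506,-0.145,0.1,0,0,0.0694],[-0.506,-0.145,0.1,0,0,0.0694],[-0.506,-0.145,0.1,0,0,0.0694]]
  ]
}}

```text
clock: 2.98
tcp_pos: [0.5108, -0.2033, 0.1992]
orientation: [-0.0, 0.708, 0.706, -0.0]
wrist_force: [0.1, 1.3, -0.1]
finger_gap: 0.085
grip_force: 0.0
```

```bash
python3 plan.py ".5115 -.2895 .12 0"  ".5115 -.2895 .037 0"
```

```text
t 2.98 now [ 0.5108 -0.2033  0.1992] yaw -0.19 gap 0.085 F [ 0.1  1.3 -0.1] tilt [ 0.0001 -0.0006]
.5115 -.2895 .12 0 -> [-0.1723, 0.0019, 0.1584, 0.0, 0.0, -0.0005] rows>= 2
.5115 -.2895 .037 0 -> [0.0, 0.0, 0.166, 0.0, 0.0, 0.0] rows>= 2
```

{"op": "carry_out", "data": {
  "increments": [
    [[-0.173,0.002,0.158,0,0,0],[-0.173,0.002,0.158,0,0,0],[-0.173,0.002,0.158,0,0,0]]
  ]
}}

```text
clock: 3.35
tcp_pos: [0.5102, -0.287, 0.118]
orientation: [-0.003, 0.708, 0.706, -0.0]
wrist_force: [-0.3, 0.7, -0.2]
finger_gap: 0.0849
grip_force: 0.0
```

{"op": "carry_out", "data": {
  "increments": [
    [[0,0,0.1,0,0,0],[0,0,0.14,0,0,0],[0,0,0.166,0,0,0],[0,0,0.166,0,0,0]]
  ]
}}

```text
clock: 3.85
tcp_pos: [0.5121, -0.2855, 0.0384]
orientation: [-0.0, 0.706, 0.708, 0.0]
wrist_force: [-1.3, -0.6, 0.1]
finger_gap: 0.085
grip_force: 0.0
```

{"op": "carry_out", "data": {
  "increments": [
    [[0,0,0,0,0,0],[0,0,0,0,0,0],[0,0,0,0,0,0],[0,0,0,0,0,0],[0,0,0,0,0,0]]
  ],
  "jaw": 1
}}

```text
clock: 4.47
tcp_pos: [0.5121, -0.2868, 0.0392]
orientation: [0.0, 0.707, 0.707, 0.0]
wrist_force: [-1.2, 0.8, 6.3]
finger_gap: 0.0251
grip_force: 39.1
```

{"op": "carry_out", "data": {
  "increments": [
    [[0,0,0,0,0,0],[0,0,0,0,0,0],[0,0,0,0,0,0],[0,0,0,0,0,0]]
  ]
}}

```text
clock: 4.97
tcp_pos: [0.5121, -0.2868, 0.0392]
orientation: [0.0, 0.707, 0.707, -0.0]
wrist_force: [-2.2, -0.0, 5.1]
finger_gap: 0.0245
grip_force: 39.1
```

```bash
python3 plan.py; python3 - <<'E'
from h import *
c=env.read_camera('scene');u,v=pix(c,[.5115,-.2895,.03]);cv2.imwrite('pics/g1.png',cv2.resize(c['frame'][v-50:v+50,u-60:u+60],(600,500),interpolation=cv2.INTER_CUBIC))
E
```

```text
t 4.97 now [ 0.5121 -0.2868  0.0392] yaw 0.03 gap 0.0245 F [-2.2 -0.   5.1] tilt [-0.0006  0.0006]
```

View pics/g1.png

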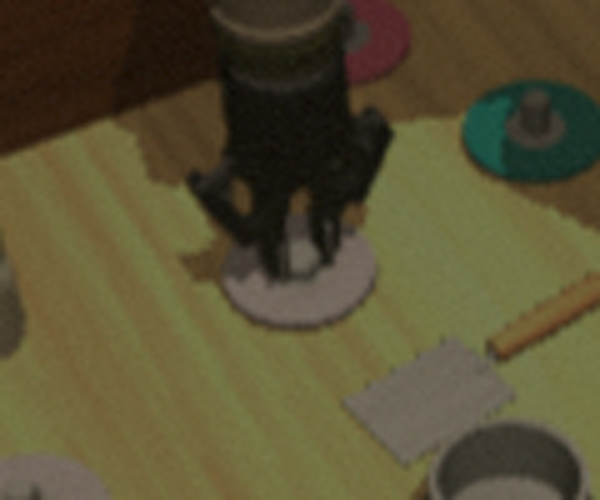

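The picture shows the fingers closed on the nut of the grey cover (300,260), clear of the turquoise one at (535,130). Next I lift it and carry it over the jar.

{"op": "carry_out", "data": {
  "increments": [
    [[0,0,-0.05,0,0,0],[0,0,-0.1,0,0,0],[0,0,-0.2,0,0,0],[0,0,-0.2,0,0,0]]
  ],
  "squeeze": 60
}}

```text
clock: 5.52
tcp_pos: [0.5142, -0.2881, 0.1422]
orientation: [0.004, 0.707, 0.707, 0.001]
wrist_force: [0.7, -0.6, -2.5]
finger_gap: 0.0235
grip_force: 59.3
```

{"op": "carry_out", "data": {
  "increments": [
    [[0.1,-0.004,0,0,0,0],[0.2,-0.008,0,0,0,0],[0.3,-0.012,0,0,0,0],[0.4,-0.016,0,0,0,0],[0.5012,-0.0186,0,0,0,0]]
  ]
}}

```text
clock: 6.15
tcp_pos: [0.5014, -0.0342, 0.1369]
orientation: [-0.001, 0.707, 0.707, -0.0]
wrist_force: [1.4, 0.4, -2.1]
finger_gap: 0.0235
grip_force: 59.3
```

{"op": "carry_out", "data": {
  "increments": [
    [[0,0,0,0,0,0],[0,0,0,0,0,0],[0,0,0,0,0,0]]
  ]
}}

```text
clock: 6.52
tcp_pos: [0.5025, -0.0369, 0.1378]
orientation: [-0.0, 0.707, 0.707, -0.0]
wrist_force: [-0.0, -0.2, -2.5]
finger_gap: 0.0235
grip_force: 59.2
```

```bash
python3 plan.py; python3 - <<'E'
from h import *
R=[]
for n,D in(('scene',50),('top',35)):
    c=env.read_camera(n);u,v=pix(c,[.503,-.037,.08]);R.append(cv2.resize(c['frame'][v-D:v+D,u-D:u+D],(400,400),interpolation=cv2.INTER_CUBIC))
    W=cloud(c);p=W[(np.hypot(W[...,0]-.503,W[...,1]+.037)<.065)&(W[...,2]<.125)&(W[...,2]>.1)];print(n,len(p),p.mean(0),(p.min(0)+p.max(0))/2)
    if len(p)>20:
        A=np.c_[p[:,:2]-p[:,:2].mean(0),np.ones(len(p))];print('plane',np.linalg.lstsq(A,p[:,2],rcond=None)[0])
cv2.imwrite('pics/g2.png',np.hstack(R))
E
```

```text
t 6.53 now [ 0.5025 -0.0369  0.1378] yaw -0.04 gap 0.0235 F [-0.  -0.2 -2.5] tilt [-0.     -0.0005]
scene 579 [ 0.51086452 -0.02787452  0.11277814] [ 0.5048707  -0.0375117   0.11517743]
plane [-0.01589984 -0.01402335  0.11277814]<stdin>:5: RuntimeWarning: Mean of empty slice.
  ret = um.true_divide(
Traceback (most recent call last):
ValueError: zero-size array to reduction operation minimum which has no identity
```

{"op": "carry_out", "data": {
  "increments": [
    [[0,0,0.04,0,0,0],[0,0,0.072,0,0,0],[0,0,0.072,0,0,0],[0,0,0.08,0,0,0],[0,0,0.084,0,0,0]]
  ]
}}

```text
clock: 7.25
tcp_pos: [0.5029, -0.0359, 0.0972]
orientation: [0.0, 0.707, 0.707, 0.001]
wrist_force: [-3.1, 3.0, 6.7]
finger_gap: 0.024
grip_force: 60.6
```

{"op": "carry_out", "data": {
  "increments": [
    [[0,0,0.003,0,0,0],[0,0,0.006,0,0,0],[0,0,0.008,0,0,0],[0,0,0.008,0,0,0]]
  ]
}}

```text
clock: 7.75
tcp_pos: [0.5024, -0.0359, 0.0921]
orientation: [-0.0, 0.707, 0.707, -0.0]
wrist_force: [0.8, 0.3, -1.9]
finger_gap: 0.0236
grip_force: 59.3
```

{"op": "carry_out", "data": {
  "increments": [
    [[0,0,0.002,0,0,0],[0,0,0.003,0,0,0],[0,0,0.003,0,0,0],[0,0,0.003,0,0,0]]
  ]
}}

```text
clock: 8.25
tcp_pos: [0.5026, -0.0359, 0.0913]
orientation: [0.0, 0.707, 0.707, 0.0]
wrist_force: [-1.8, -0.2, 6.0]
finger_gap: 0.0236
grip_force: 60.4
```

```bash
python3 plan.py
```

```text
t 8.25 now [ 0.5026 -0.0359  0.0913] yaw 0.05 gap 0.0236 F [-1.8 -0.2  6. ] tilt [-0.0001  0.0006]
```

{"op": "carry_out", "data": {
  "increments": [
    [[0,0,0,0,0,0],[0,0,0,0,0,0],[0,0,-0.004,0,0,0],[0,0,-0.004,0,0,0],[0,0,-0.004,0,0,0]]
  ],
  "jaw": 0.5,
  "squeeze": 20
}}

```text
clock: 8.88
tcp_pos: [0.5026, -0.0359, 0.0928]
orientation: [0.0, 0.707, 0.707, 0.0]
wrist_force: [-0.4, 0.5, 0.1]
finger_gap: 0.0429
grip_force: 0.0
```

{"op": "carry_out", "data": {
  "increments": [
    [[0,0,0,0,0,-0.02777],[0,0,0,0,0,-0.0555],[0,0,0,0,0,-0.0833],[0,0,0,0,0,-0.1111],[0,0,0,0,0,-0.1389]]
  ]
}}

```text
clock: 9.5
tcp_pos: [0.5025, -0.0359, 0.0928]
orientation: [0.0, 0.339, 0.941, 0.0]
wrist_force: [-0.1, 0.1, 0.2]
finger_gap: 0.0425
grip_force: 0.0
```

{"op": "carry_out", "data": {
  "increments": [
    [[0,0,0,0,0,-0.0278],[0,0,0,0,0,-0.0278],[0,0,0,0,0,-0.0278]]
  ]
}}

```text
clock: 9.88
tcp_pos: [0.5025, -0.0359, 0.0928]
orientation: [-0.0, 0.26, 0.966, 0.0]
wrist_force: [-0.5, -0.6, 0.5]
finger_gap: 0.0427
grip_force: 0.0
```

{"op": "carry_out", "data": {
  "increments": [
    [[0,0,0,0,0,0],[0,0,0,0,0,0],[0,0,0,0,0,0],[0,0,0,0,0,0],[0,0,0,0,0,0]]
  ],
  "jaw": 1
}}

```text
clock: 10.5
tcp_pos: [0.501, -0.0377, 0.093]
orientation: [-0.001, 0.26, 0.966, -0.002]
wrist_force: [-5.5, -5.7, 5.7]
finger_gap: 0.0252
grip_force: 19.5
```

```bash
python3 plan.py
```

```text
t 10.5 now [ 0.501  -0.0377  0.093 ] yaw 59.89 gap 0.0252 F [-5.5 -5.7  5.7] tilt [ 0.0005 -0.0051]
```

{"op": "carry_out", "data": {
  "increments": [
    [[0,0,0,0,0,0],[0,0,0,0,0,0],[0,0,0,0,0,0]]
  ],
  "jaw": 0.5
}}

```text
clock: 10.88
tcp_pos: [0.5027, -0.0357, 0.0928]
orientation: [0.0, 0.258, 0.966, 0.0]
wrist_force: [0.3, -0.5, 0.6]
finger_gap: 0.0427
grip_force: 0.0
```

```bash
python3 plan.py ".5026 -.0386 .093 110" ".5026 -.0386 .093 120"
```

```text
t 10.88 now [ 0.5027 -0.0357  0.0928] yaw 60.05 gap 0.0427 F [ 0.3 -0.5  0.6] tilt [-0.0001  0.0005]
.5026 -.0386 .093 110 -> [-0.0028, -0.0051, -0.0005, 0.0, 0.0, -0.1387] rows>= 5
.5026 -.0386 .093 120 -> [-0.0, 0.0, -0.0, 0.0, 0.0, -0.0278] rows>= 1
```

{"op": "carry_out", "data": {
  "increments": [
    [[-0.0028,-0.0051,0,0,0,-0.0277],[-0.0028,-0.0051,0,0,0,-0.0555],[-0.0028,-0.0051,0,0,0,-0.0832],[-0.0028,-0.0051,0,0,0,-0.111],[-0.0028,-0.0051,0,0,0,-0.1388]]
  ]
}}

```text
clock: 11.5
tcp_pos: [0.5025, -0.0386, 0.0927]
orientation: [0.0, -0.177, 0.984, 0.0]
wrist_force: [0.8, -0.1, 0.3]
finger_gap: 0.0428
grip_force: 0.0
```

{"op": "carry_out", "data": {
  "increments": [
    [[0,0,0,0,0,-0.0278],[0,0,0,0,0,-0.0278],[0,0,0,0,0,-0.0278]]
  ]
}}

```text
clock: 11.88
tcp_pos: [0.5025, -0.0387, 0.0927]
orientation: [0.0, -0.258, 0.966, 0.0]
wrist_force: [0.2, -0.7, 0.2]
finger_gap: 0.0425
grip_force: 0.0
```

```bash
python3 plan.py
```

```text
t 11.88 now [ 0.5025 -0.0387  0.0927] yaw 119.88 gap 0.0425 F [ 0.2 -0.7  0.2] tilt [-0.0001  0.0001]
```

{"op": "carry_out", "data": {
  "increments": [
    [[0,0,0,0,0,0],[0,0,0,0,0,0],[0,0,0,0,0,0],[0,0,0,0,0,0],[0,0,0,0,0,0]]
  ],
  "jaw": 1
}}

```text
clock: 12.5
tcp_pos: [0.5025, -0.0389, 0.0929]
orientation: [0.0, -0.259, 0.966, -0.0]
wrist_force: [-1.3, -0.3, 3.2]
finger_gap: 0.0251
grip_force: 19.9
```

```bash
python3 plan.py
```

```text
t 12.5 now [ 0.5025 -0.0389  0.0929] yaw 120.02 gap 0.0251 F [-1.3 -0.3  3.2] tilt [-0.0002 -0.0002]
```

{"op": "carry_out", "data": {
  "increments": [
    [[0,0,0,0,0,0],[0,0,0,0,0,0],[0,0,0,0,0,0]]
  ],
  "jaw": 0.5
}}

```text
clock: 12.88
tcp_pos: [0.5023, -0.0387, 0.0926]
orientation: [-0.0, -0.259, 0.966, 0.0]
wrist_force: [0.5, 0.4, 0.1]
finger_gap: 0.0427
grip_force: 0.0
```

```bash
python3 plan.py
```

```text
t 12.88 now [ 0.5023 -0.0387  0.0926] yaw 120.03 gap 0.0427 F [0.5 0.4 0.1] tilt [0.0002 0.0004]
```

```bash
python3 plan.py ".5025 -.0388 .165 110" ".468 .193 .15 81" ".468 .193 .060 81" ".468 .193 .060 36" ".468 .193 .060 -9"
```

```text
t 12.88 now [ 0.5023 -0.0387  0.0926] yaw 120.03 gap 0.0427 F [0.5 0.4 0.1] tilt [0.0002 0.0004]
.5025 -.0388 .165 110 -> [-0.0003, -0.0003, -0.1448, 0.0, 0.0, 0.0279] rows>= 2
.468 .193 .15 81 -> [-0.0937, 0.4592, 0.03, 0.0, 0.0, 0.0806] rows>= 4
.468 .193 .060 81 -> [0.0, 0.0, 0.18, 0.0, 0.0, 0.0] rows>= 2
.468 .193 .060 36 -> [0.0, 0.0, -0.0, 0.0, 0.0, 0.125] rows>= 5
.468 .193 .060 -9 -> [0.0, 0.0, -0.0, 0.0, 0.0, 0.125] rows>= 5
```

{"op": "carry_out", "data": {
  "increments": [
    [[0,0,-0.03,0,0,0],[0,0,-0.1448,0,0,0.0279],[0,0,-0.1448,0,0,0.0279]]
  ],
  "jaw": 0.35
}}

```text
clock: 13.25
tcp_pos: [0.5057, -0.0395, 0.1705]
orientation: [0.004, -0.173, 0.985, -0.002]
wrist_force: [1.1, -0.1, -0.0]
finger_gap: 0.0554
grip_force: 0.0
```

{"op": "carry_out", "data": {
  "increments": [
    [[-0.0937,0.4592,0.03,0,0,0.0806],[-0.0937,0.4592,0.03,0,0,0.0806],[-0.0937,0.4592,0.03,0,0,0.0806],[-0.0937,0.4592,0.03,0,0,0.0806],[-0.0937,0.4592,0.03,0,0,0.0806]]
  ]
}}

```text
clock: 13.88
tcp_pos: [0.4665, 0.1964, 0.15]
orientation: [-0.0, 0.075, 0.997, 0.0]
wrist_force: [0.3, 0.0, 0.0]
finger_gap: 0.0558
grip_force: 0.0
```

{"op": "carry_out", "data": {
  "increments": [
    [[0,0,0,0,0,0],[0,0,0.1,0,0,0],[0,0,0.16,0,0,0],[0,0,0.18,0,0,0],[0,0,0.18,0,0,0]]
  ]
}}

```text
clock: 14.5
tcp_pos: [0.4682, 0.1919, 0.0602]
orientation: [-0.0, 0.08, 0.997, -0.0]
wrist_force: [-0.5, 0.2, 0.5]
finger_gap: 0.0557
grip_force: 0.0
```

```bash
python3 plan.py
```

```text
t 14.5 now [0.4682 0.1919 0.0602] yaw 80.87 gap 0.0557 F [-0.5  0.2  0.5] tilt [ 0.0006 -0.0003]
```

{"op": "carry_out", "data": {
  "increments": [
    [[0,0,0,0,0,0],[0,0,0,0,0,0],[0,0,0,0,0,0],[0,0,0,0,0,0],[0,0,0,0,0,0]]
  ],
  "jaw": 1
}}

```text
clock: 15.12
tcp_pos: [0.4691, 0.193, 0.0616]
orientation: [0.001, 0.079, 0.997, 0.0]
wrist_force: [1.0, -2.2, 7.0]
finger_gap: 0.0213
grip_force: 24.7
```

```bash
python3 plan.py
```

```text
t 15.12 now [0.4691 0.193  0.0616] yaw 80.98 gap 0.0213 F [ 1.  -2.2  7. ] tilt [-0.0028  0.0004]
```

{"op": "carry_out", "data": {
  "increments": [
    [[0,0,0,0,0,0],[0,0,-0.007,0,0,0],[0,0.001,-0.007,0,0,0],[0,0.001,-0.007,0,0,0.028],[0,0.001,-0.007,0,0,0.056]]
  ],
  "jaw": 0.35
}}

```text
clock: 15.75
tcp_pos: [0.4679, 0.1936, 0.0636]
orientation: [-0.0, 0.255, 0.967, 0.0]
wrist_force: [-0.1, 0.4, 0.4]
finger_gap: 0.0557
grip_force: 0.0
```

```bash
python3 plan.py ".4685 .193 .064 12" ".4685 .193 .064 -9"
```

```text
t 15.75 now [0.4679 0.1936 0.0636] yaw 60.49 gap 0.0557 F [-0.1  0.4  0.4] tilt [ 0.0003 -0.    ]
.4685 .193 .064 12 -> [-0.0016, -0.0004, -0.0008, 0.0, 0.0, 0.1347] rows>= 5
.4685 .193 .064 -9 -> [0.0, 0.0, -0.0, 0.0, 0.0, 0.0583] rows>= 2
```

{"op": "carry_out", "data": {
  "increments": [
    [[-0.0016,-0.0004,-0.0008,0,0,0.028],[-0.0016,-0.0004,-0.0008,0,0,0.056],[-0.0016,-0.0004,-0.0008,0,0,0.084],[-0.0016,-0.0004,-0.0008,0,0,0.112],[-0.0016,-0.0004,-0.0008,0,0,0.1347]]
  ]
}}

```text
clock: 16.38
tcp_pos: [0.4685, 0.193, 0.064]
orientation: [-0.0, 0.629, 0.777, -0.0]
wrist_force: [-0.3, -0.2, 0.7]
finger_gap: 0.0554
grip_force: 0.0
```

{"op": "carry_out", "data": {
  "increments": [
    [[0,0,0,0,0,0.029],[0,0,0,0,0,0.0583],[0,0,0,0,0,0.0583],[0,0,0,0,0,0.0583]]
  ]
}}

```text
clock: 16.88
tcp_pos: [0.4686, 0.193, 0.064]
orientation: [-0.0, 0.758, 0.653, -0.0]
wrist_force: [0.0, -0.7, 0.2]
finger_gap: 0.0554
grip_force: 0.0
```

```bash
python3 plan.py
```

```text
t 16.88 now [0.4686 0.193  0.064 ] yaw -8.49 gap 0.0554 F [ 0.  -0.7  0.2] tilt [ 0.0001 -0.0001]
```

{"op": "carry_out", "data": {
  "increments": [
    [[0,0,0,0,0,0],[0,0,0,0,0,0],[0,0,0,0,0,0],[0,0,0,0,0,0],[0,0,0,0,0,0]]
  ],
  "jaw": 1,
  "squeeze": 60
}}

```text
clock: 17.5
tcp_pos: [0.4686, 0.193, 0.0642]
orientation: [-0.0, 0.758, 0.652, 0.0]
wrist_force: [-0.7, 1.0, 2.4]
finger_gap: 0.0209
grip_force: 60.3
```

```bash
python3 plan.py  ".4685 .193 .18 -9" ".5025 -.0388 .18 0" ".5025 -.0388 .18 0"
```

```text
t 17.5 now [0.4686 0.193  0.0642] yaw -8.66 gap 0.0209 F [-0.7  1.   2.4] tilt [ 0.0002 -0.0001]
.4685 .193 .18 -9 -> [-0.0, -0.0001, -0.2317, 0.0, 0.0, 0.001] rows>= 2
.5025 -.0388 .18 0 -> [-0.4473, 0.1397, -0.0, 0.0, 0.0, -0.025] rows>= 4
.5025 -.0388 .18 0 -> [0.0, 0.0, -0.0, 0.0, 0.0, 0.0] rows>= 0
```

{"op": "carry_out", "data": {
  "increments": [
    [[0,0,-0.06,0,0,0],[0,0,-0.16,0,0,0],[0,0,-0.2317,0,0,0],[0,0,-0.2317,0,0,0]]
  ]
}}

```text
clock: 18.0
tcp_pos: [0.4705, 0.1933, 0.1823]
orientation: [0.001, 0.759, 0.652, 0.002]
wrist_force: [0.1, -0.1, -2.0]
finger_gap: 0.0207
grip_force: 60.0
```

{"op": "carry_out", "data": {
  "increments": [
    [[-0.1,0.031,0,0,0,-0.006],[-0.2,0.062,0,0,0,-0.012],[-0.3,0.093,0,0,0,-0.018],[-0.4,0.125,0,0,0,-0.025],[-0.4473,0.1397,0,0,0,-0.025]]
  ]
}}

```text
clock: 18.62
tcp_pos: [0.5031, -0.0411, 0.1774]
orientation: [-0.001, 0.706, 0.708, -0.001]
wrist_force: [-0.2, -1.0, -3.1]
finger_gap: 0.0207
grip_force: 59.9
```

{"op": "carry_out", "data": {
  "increments": [
    [[0,0,0,0,0,0],[0,0,0,0,0,0],[0,0,0,0,0,0],[0,0,0,0,0,0]]
  ]
}}

```text
clock: 19.12
tcp_pos: [0.5038, -0.0378, 0.1798]
orientation: [-0.0, 0.704, 0.71, -0.0]
wrist_force: [0.1, -0.7, -4.0]
finger_gap: 0.0208
grip_force: 59.9
```

```bash
python3 plan.py ".5025 -.0388 .165 0" ".5025 -.0388 .13 0"
```

```text
t 19.12 now [ 0.5038 -0.0378  0.1798] yaw 0.42 gap 0.0208 F [ 0.1 -0.7 -4. ] tilt [ 0.0002 -0.0002]
.5025 -.0388 .165 0 -> [-0.002, -0.0026, 0.0296, 0.0, 0.0, 0.0012] rows>= 1
.5025 -.0388 .13 0 -> [0.0, 0.0, 0.07, 0.0, 0.0, 0.0] rows>= 1
```

Now a gentle descent at yaw 0.

{"op": "carry_out", "data": {
  "increments": [
    [[-0.002,-0.0026,0.0296,0,0,0.001],[-0.002,-0.0026,0.0296,0,0,0.001],[-0.002,-0.0026,0.042,0,0,0.001],[-0.002,-0.0026,0.052,0,0,0.001]]
  ]
}}

```text
clock: 19.62
tcp_pos: [0.5027, -0.0397, 0.1536]
orientation: [-0.0, 0.707, 0.707, 0.0]
wrist_force: [-0.4, 0.2, -3.5]
finger_gap: 0.0213
grip_force: 59.9
```

{"op": "carry_out", "data": {
  "increments": [
    [[0,0,0.005,0,0,0],[0,0,0.01,0,0,0],[0,0,0.015,0,0,0],[0,0,0.02,0,0,0],[0,0,0.02,0,0,0]]
  ]
}}

```text
clock: 20.25
tcp_pos: [0.5026, -0.0397, 0.1437]
orientation: [-0.0, 0.707, 0.707, -0.0]
wrist_force: [-0.6, 0.4, -3.3]
finger_gap: 0.0211
grip_force: 59.9
```

```bash
python3 plan.py
```

```text
t 20.25 now [ 0.5026 -0.0397  0.1437] yaw -0.03 gap 0.0211 F [-0.6  0.4 -3.3] tilt [ 0.0002 -0.0003]
```

{"op": "carry_out", "data": {
  "increments": [
    [[0.0018,0,0.003,0,0,0],[0.0018,0,0.006,0,0,0],[0.0018,0,0.008,0,0,0],[0.0018,0,0.008,0,0,0]]
  ]
}}

```text
clock: 20.75
tcp_pos: [0.5026, -0.0388, 0.1398]
orientation: [-0.0, 0.707, 0.707, -0.0]
wrist_force: [0.4, 0.2, -3.0]
finger_gap: 0.0203
grip_force: 59.9
```

```bash
python3 plan.py
```

```text
t 20.75 now [ 0.5026 -0.0388  0.1398] yaw -0.03 gap 0.0203 F [ 0.4  0.2 -3. ] tilt [ 0.0001 -0.0001]
```

{"op": "carry_out", "data": {
  "increments": [
    [[0,0,0.003,0,0,0],[0,0,0.006,0,0,0],[0,0,0.008,0,0,0],[0,0,0.008,0,0,0]]
  ]
}}

```text
clock: 21.25
tcp_pos: [0.5026, -0.0388, 0.1358]
orientation: [-0.0, 0.707, 0.707, -0.0]
wrist_force: [-0.1, 0.6, -3.1]
finger_gap: 0.0211
grip_force: 59.9
```

{"op": "carry_out", "data": {
  "increments": [
    [[0,0,0.003,0,0,0],[0,0,0.006,0,0,0],[0,0,0.008,0,0,0],[0,0,0.008,0,0,0]]
  ]
}}

```text
clock: 21.75
tcp_pos: [0.5026, -0.0388, 0.1318]
orientation: [-0.0, 0.707, 0.707, -0.0]
wrist_force: [0.7, -0.0, -2.6]
finger_gap: 0.0208
grip_force: 59.9
```

```bash
python3 plan.py
```

```text
t 21.75 now [ 0.5026 -0.0388  0.1318] yaw -0.03 gap 0.0208 F [ 0.7 -0.  -2.6] tilt [ 0.0001 -0.0002]
```

{"op": "carry_out", "data": {
  "increments": [
    [[0,0,0.002,0,0,0],[0,0,0.004,0,0,0],[0,0,0.005,0,0,0],[0,0,0.005,0,0,0],[0,0,0.005,0,0,0]]
  ]
}}

```text
clock: 22.38
tcp_pos: [0.5027, -0.0388, 0.1301]
orientation: [0.0, 0.707, 0.707, 0.0]
wrist_force: [-4.2, 0.5, 5.9]
finger_gap: 0.0208
grip_force: 61.0
```

```bash
python3 plan.py; python3 - <<'E'
from h import *
R=[]
for n,D in(('scene',45),('top',35)):
    c=env.read_camera(n);u,v=pix(c,[.5025,-.039,.08]);R.append(cv2.resize(c['frame'][v-D:v+D,u-D:u+D],(400,400),interpolation=cv2.INTER_CUBIC))
    if n=='scene':
        W=cloud(c);p=W[(np.hypot(W[...,0]-.503,W[...,1]+.038)<.055)&(W[...,2]>.06)&(W[...,2]<.072)];q=p-p.mean(0);print(len(p),p.mean(0),np.linalg.svd(q,full_matrices=False)[2][2])
cv2.imwrite('pics/g3.png',np.hstack(R))
E
```

```text
t 22.38 now [ 0.5027 -0.0388  0.1301] yaw -0.03 gap 0.0208 F [-4.2  0.5  5.9] tilt [-0.0001  0.0006]
526 [ 0.51154464 -0.02726191  0.0656509 ] [-0.00652753 -0.00555967 -0.99996324]
```

View pics/g3.png

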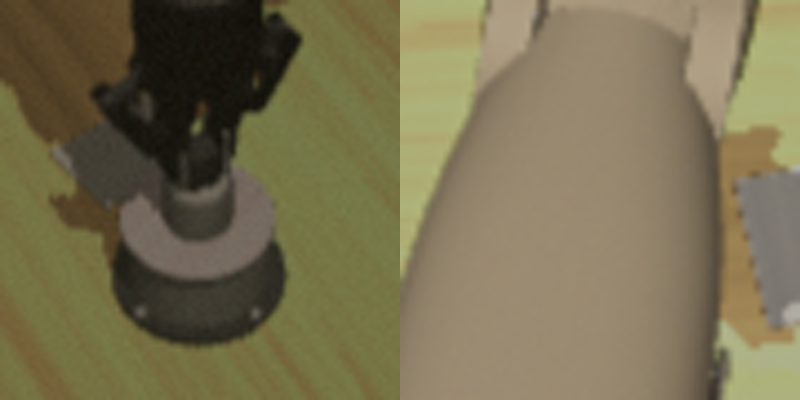

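The picture shows the socket body standing directly on the level flange (195,230) of the cover on the jar, gripped by the fingers. I'll hold it a moment, then hand in.

{"op": "carry_out", "data": {
  "increments": [
    [[0,0,0,0,0,0],[0,0,0,0,0,0],[0,0,0,0,0,0],[0,0,0,0,0,0],[0,0,0,0,0,0]]
  ]
}}

```text
clock: 23.1
tcp_pos: [0.5027, -0.0388, 0.1301]
orientation: [0.0, 0.707, 0.707, 0.0]
wrist_force: [-3.2, 0.5, 5.7]
finger_gap: 0.0206
grip_force: 61.0
```

```bash
python3 plan.py; python3 -c "
from workcell import env
print(env.hand_in())"
```

```text
t 23.1 now [ 0.5027 -0.0388  0.1301] yaw -0.03 gap 0.0206 F [-3.2  0.5  5.7] tilt [-0.0001  0.0006]
the job is handed in; nothing more can be done
None
```

The front cover is seated level on the jar, and the first socket I tried went fully home on its nut, so the job was handed in at 23 s with that socket still gripped and the other two never touched; the hand-in gave no verdict back.

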